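Set the casting flasks over the wax trees

TASK

Get the four wax trees ready for investing: lower over each one the steel flask that fits the rim of its rubber base and stands just about a centimetre taller than its wax, until the flask sits upright and fully home inside the rim. Set the flasks down rather than dropping them, do not push the bases about or knock them over, and leave the two jars where they are.

Things in the scene. Friction and masses are not known exactly. Their poses are not given: they have to be found in the camera images.
- flask_narrow_short: narrow, short casting flask: a plain round steel tube open at both ends, standing upright on the bench, outside diameter 50 mm, wall 2.5 mm, height 50 mm, about 140 g (may vary by a third). Origin: centre of its lower rim, z up along its axis. Can be gripped from above across its outside. It belongs on base_narrow_short.
- flask_narrow_tall: narrow, tall casting flask: a plain round steel tube open at both ends, standing upright on the bench, outside diameter 50 mm, wall 2.5 mm, height 75 mm, about 200 g (may vary by a third). Origin: centre of its lower rim, z up along its axis. Can be gripped from above across its outside. It belongs on base_narrow_tall.
- flask_wide_short: wide, short casting flask: a plain round steel tube open at both ends, standing upright on the bench, outside diameter 64 mm, wall 2.5 mm, height 50 mm, about 180 g (may vary by a third). Origin: centre of its lower rim, z up along its axis. Can be gripped from above across its outside. It belongs on base_wide_short.
- flask_wide_tall: wide, tall casting flask: a plain round steel tube open at both ends, standing upright on the bench, outside diameter 64 mm, wall 2.5 mm, height 75 mm, about 260 g (may vary by a third). Origin: centre of its lower rim, z up along its axis. Can be gripped from above across its outside. It belongs on base_wide_tall.
- base_narrow_short: round black rubber base for a 50 mm flask, loose, 20 mm high, 73 mm across. Flat seat 8 mm above the underside, 55 mm across; the rim round it flares to 65 mm inside. On its axis a short blue-grey wax tree, 29 mm across, top 48 mm above the underside. Origin: centre of the underside, z up. Its flask stands on the seat, ending 10 mm above the wax.
- base_narrow_tall: round black rubber base for a 50 mm flask, loose, 20 mm high, 73 mm across. Flat seat 8 mm above the underside, 55 mm across; the rim round it flares to 65 mm inside. On its axis a tall blue-grey wax tree, 29 mm across, top 73 mm above the underside. Origin: centre of the underside, z up. Its flask stands on the seat, ending 10 mm above the wax.
- base_wide_short: round black rubber base for a 64 mm flask, loose, 20 mm high, 87 mm across. Flat seat 8 mm above the underside, 69 mm across; the rim round it flares to 79 mm inside. On its axis a short blue-grey wax tree, 41 mm across, top 48 mm above the underside. Origin: centre of the underside, z up. Its flask stands on the seat, ending 10 mm above the wax.
- base_wide_tall: round black rubber base for a 64 mm flask, loose, 20 mm high, 87 mm across. Flat seat 8 mm above the underside, 69 mm across; the rim round it flares to 79 mm inside. On its axis a tall blue-grey wax tree, 41 mm across, top 73 mm above the underside. Origin: centre of the underside, z up. Its flask stands on the seat, ending 10 mm above the wax.
- jar_with_black_lid: bystander: small clear jar with a black screw lid, 44 mm across, 64 mm high, loose. Origin: centre of its underside.
- jar_with_cream_lid: bystander: small jar with a cream screw lid, 38 mm across, 47 mm high, loose. Origin: centre of its underside.

How it is judged (in metres and radians):
At the end, for the whole second after the job is handed in: each of the four flasks stands on its own base (same width, same height class as the tree): axes within 6 mm of each other, lower rim 4 to 11 mm above the base's underside (seat at 8 mm), flask and base upright within 0.06 rad, all at rest and released (horizontal distance between flask_narrow_short and base_narrow_short below 0.006 m and z of flask_narrow_short in the frame of base_narrow_short between 0.004 and 0.011 m and angle between each of flask_narrow_short, base_narrow_short, flask_narrow_tall, base_narrow_tall, flask_wide_short, base_wide_short, flask_wide_tall, base_wide_tall's own z axis and vertical below 0.06 rad and linear speed of each of flask_narrow_short, base_narrow_short, flask_narrow_tall, base_narrow_tall, flask_wide_short, base_wide_short, flask_wide_tall, base_wide_tall below 0.02 m/s and horizontal distance between flask_narrow_tall and base_narrow_tall below 0.006 m and z of flask_narrow_tall in the frame of base_narrow_tall between 0.004 and 0.011 m and horizontal distance between flask_wide_short and base_wide_short below 0.006 m and z of flask_wide_short in the frame of base_wide_short between 0.004 and 0.011 m and horizontal distance between flask_wide_tall and base_wide_tall below 0.006 m and z of flask_wide_tall in the frame of base_wide_tall between 0.004 and 0.011 m); the robot touches nothing.
It fails at once if a flask was dropped or thrown down: it moved faster than 0.5 m/s with no finger holding it (a free fall of more than about 13 mm) ((linear speed of flask_narrow_short above 0.5 m/s and contact force between the fingers and flask_narrow_short below 0.3 N) or (linear speed of flask_narrow_tall above 0.5 m/s and contact force between the fingers and flask_narrow_tall below 0.3 N) or (linear speed of flask_wide_short above 0.5 m/s and contact force between the fingers and flask_wide_short below 0.3 N) or (linear speed of flask_wide_tall above 0.5 m/s and contact force between the fingers and flask_wide_tall below 0.3 N)).
It fails at once if a base with its wax tree was tipped by more than 0.3 rad or pushed more than 30 mm from where it stood (angle between any of base_narrow_short, base_narrow_tall, base_wide_short, base_wide_tall's own z axis and vertical above 0.3 rad or distance of any of base_narrow_short, base_narrow_tall, base_wide_short, base_wide_tall from where it was at the start of the episode above 0.03 m).
It fails at once if a jar was moved by more than 20 mm (distance of any of jar_with_black_lid, jar_with_cream_lid from where it was at the start of the episode above 0.02 m).
It also fails if it takes over 109 s, if anything falls off the work surface, if the arm or the gripper's body presses on something with over 40 N, if the wrist force passes 120 N, or if a joint passes its speed limit or range.

ROBOT

A 7-joint arm with a two-finger parallel gripper is mounted at the origin on a cart in front of the work surface, level with it; the furniture and walls round the work are solid. World frame = base frame: x ahead of the robot, y to its left, z up, the work surface at z = 0. Lengths are in m, angles in degrees, forces in N, time in s.
With the tool pointing down it reaches from about 0.425 to 0.875 m from the base axis. Payload 4.7 kg.
Tool frame: the origin (TCP) lies between the finger pads; the fingertips stand 8 mm ahead of it and the grasp point (between the pads) lies 11 mm behind it (env.tip_extent is the distance from the TCP to the fingertips, in m); z points along the fingers, y is the line along which they close (so a half turn about z gives the same grasp; the last joint's range is limited). The gripper opens to 87 mm and grips with 3 to 60 N. Pads are 19 mm wide; open, the fingers measure 117 mm over their backs; the gripper's body (75 mm by 190 mm) begins 51 mm behind the grasp point.
Start: joints at [77.813, 18.392, -4.016, 83.108, 1.295, 78.541, -3.26], TCP at [0.146, -0.633, 0.231] pointing down, gripper open.
Joint ranges: [-163.93, 163.93], [-17.29, 119.83], [-79.2, 71.16], [3.27, 140.29], [-89.18, 269.18], [5.43, 117.66], [-154.24, 154.24]. Speed limits (degrees/s): [147.25, 147.25, 180, 180, 180, 180, 180].

INTERFACE

Orientations are given as [roll, pitch, yaw] about the fixed x, y, z axes, in that order (R = Rz(yaw) Ry(pitch) Rx(roll)).
In Python, from cell import sensors, vision, workorder, env gives the robot as it stands.
- The arm moves only by the tool drive_tool, never from a script. Its argument "moves" is a list of rows, each an object of numbers: "x", "y", "z": the shift along the tool's x, y, z in mm; "rx", "ry", "rz": the turn, a rotation vector about the tool's x, y, z in rad; "fingers": the closure, from -1 (fully open) to 1 (shut). In form: [{"x": .., "y": .., "z": .., "rx": .., "ry": .., "rz": .., "fingers": ..}, ...]. A call has 1 to 20 rows; each row is the pose to reach, as a shift and turn from the pose commanded when the call began, along the tool's axes at that moment; what a row does not reach only later rows make up. A row lasts 1/8 s, in which the tool goes at most 62.5 mm and 10.7 degrees, less where a joint would pass 70% of its speed; a pose out of reach is approached as far as the arm can. A call with a gripper value outside its range is refused whole. The fingers move at their own pace and stop on an object; "force" is the grip in N (left out, the last holds). Time passes only in rows, so rows that repeat a pose let the fingers close. It gives the time, the measured TCP pose, the force, the opening and the grip force at its end, in the units of the state.
- sensors.get_obs(): the state, without advancing time (a new reading comes with each control period).
- vision.read_camera(name): name is "side" or "top" or "wrist"; returns a dict with "image" (480x640x3 uint8, red, green, blue), "fx", "fy", "cx", "cy" (pixels), "R" (3x3) and "t" (3): a world point X has camera coordinates R X + t. Camera axes: x right, y down, z forward; pixel columns grow to the right and rows downward; lengths in m; the calibration is good to about 2 mm. A picture is of the moment at which its call begins. There is no depth.
- workorder.sign_off(): hands the job in; it is judged then, once.
The state is a dict: "time_s": time; "qpos": joint angles; "joint_velocities": joint speeds; "effort": joint torques, N m; "tool_pos": TCP position; "tool_rot": TCP orientation; "force": force on the tool from outside, world axes, zero at the start; "wrist_torque": the same for the moment, N m; "grip_width": finger opening in m; "grasp_force": force on a finger pad.
Only numpy, scipy, OpenCV 4.12 (cv2) and the standard library are available. Lean on these libraries where they do the work, as an engineer would, in place of code of your own. Each camera call takes 0.05 s, during which the arm holds its last target. There are 200 camera calls.

## Working session

There is one attempt and no reset: what is moved stays moved. The work goes in short steps, Python scripts to look and compute and a tool call to move; the robot and the scene stay as the last step left them, time stands still between calls to the robot, and variables do not carry over. Pictures are saved under pics/ and viewed, at most 14 in all, crops included, and the job is handed in when it is done.

Besides the shell and the picture viewer there is one more tool, called after "Emit:" as name(argument=value, ...) on one line, values as JSON. drive_tool: Moves the arm, as the interface text tells. Its arguments: {"type":"object","properties":{"moves":{"type":"array"},"force":{"type":"number"}},"required":["moves"]}

```bash
mkdir -p pics; ls; python3 - <<'E'
from cell import sensors, vision, env
import cv2
o=sensors.get_obs(); print(o, env.tip_extent)
for n in ("top","side"):
    c=vision.read_camera(n); cv2.imwrite(f"pics/{n}0.png",c["image"][...,::-1]); print(n,c["fx"],c["fy"],c["cx"],c["cy"],c["R"],c["t"])
E
```

```text
pics
{'time_s': 0.0, 'qpos': array([77.8140338 , 18.43800219, -4.01493611, 83.17597944,  1.29307466,
       78.54250429, -3.259971  ]), 'joint_velocities': array([-0.06973486, -0.02734139, -0.01021013,  0.01079642, -0.07593552,
       -0.04984816,  0.06296158]), 'effort': array([-6.69310903e-04, -4.91292465e+01, -4.04019020e-01, -3.12529635e+01,
       -6.40267530e-02,  4.36871743e-02,  1.70898452e-04]), 'tool_pos': array([ 0.14597971, -0.63282191,  0.22946398]), 'tool_rot': array([-1.79888652e+02,  4.23732499e-03,  1.29948235e+01]), 'force': array([-1.17539257, -0.06136904, -0.11116557]), 'wrist_torque': array([-0.02210463, -0.00630386,  0.07433504]), 'grasp_force': 0.0, 'grip_width': 0.08724117080356399} 0.008
top 455.48136228130437 455.48136228130437 324.7197454270133 244.47912222246387 [[ 0.02116425 -0.99963826  0.01659614]
 [-0.99448013 -0.02275556 -0.10242785]
 [ 0.10276845 -0.01433673 -0.99460198]] [-0.14490837  0.58850523  0.90433433]
side 458.6444595708149 458.6444595708149 319.55181855763124 246.11717362080094 [[-0.92525475 -0.37895963 -0.01712445]
 [-0.16346459  0.43903209 -0.88347618]
 [ 0.34231999 -0.81464129 -0.46816301]] [0.50563592 0.19959652 0.67132042]
```

View pics/top0.png

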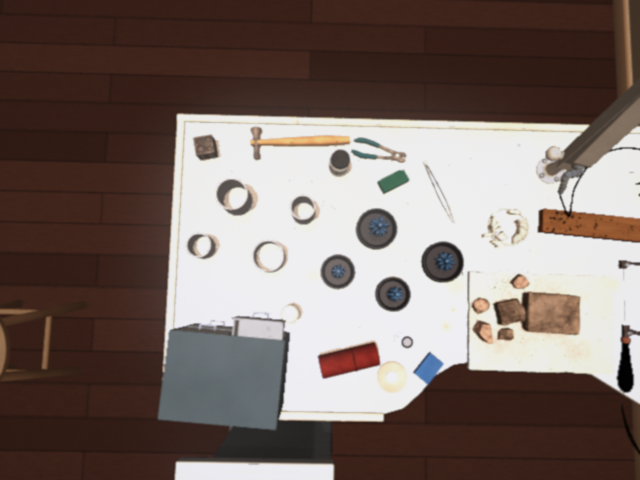

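View pics/side0.png

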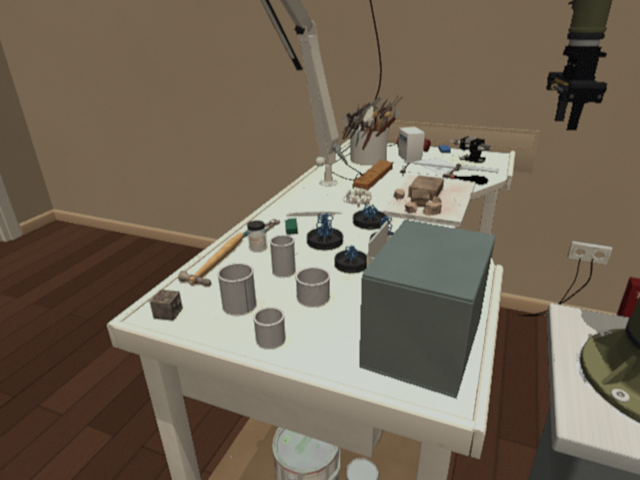

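The top view shows four flasks: (236,197), (304,210), (202,245) and (270,256). The bases are at (376,229), (442,261), (338,271) and (393,294). The black-lid jar is at (340,160) and the cream jar at (291,312). The side view confirms that tall flasks are at (238,288) and (283,256), and short ones at (313,286) and (270,327). Next I'll enlarge for accuracy.

```bash
python3 - <<'E'
import cv2
i=cv2.imread("pics/top0.png")
cv2.imwrite("pics/flc.png",cv2.resize(i[165:285,175:330],None,fx=5,fy=5,interpolation=cv2.INTER_CUBIC))
cv2.imwrite("pics/bac.png",cv2.resize(i[200:320,310:470],None,fx=5,fy=5,interpolation=cv2.INTER_CUBIC))
E
```

```text
(no output)
```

View pics/flc.png

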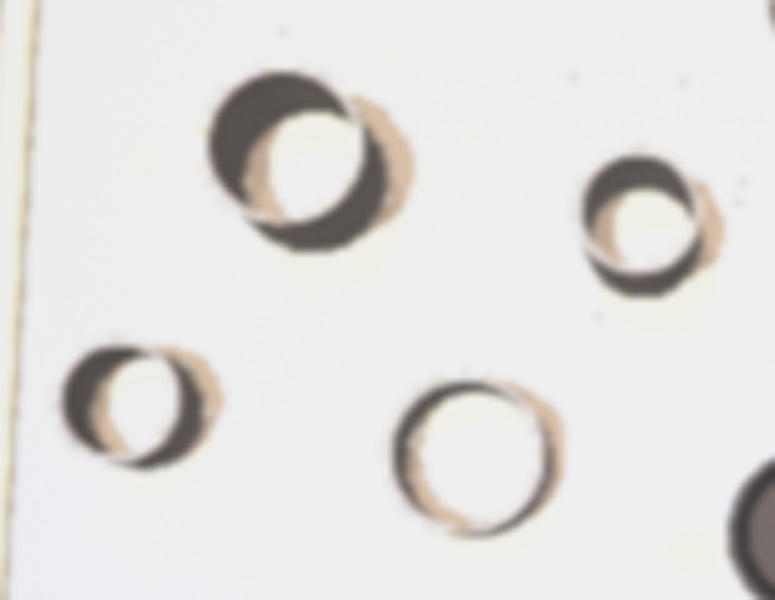

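View pics/bac.png

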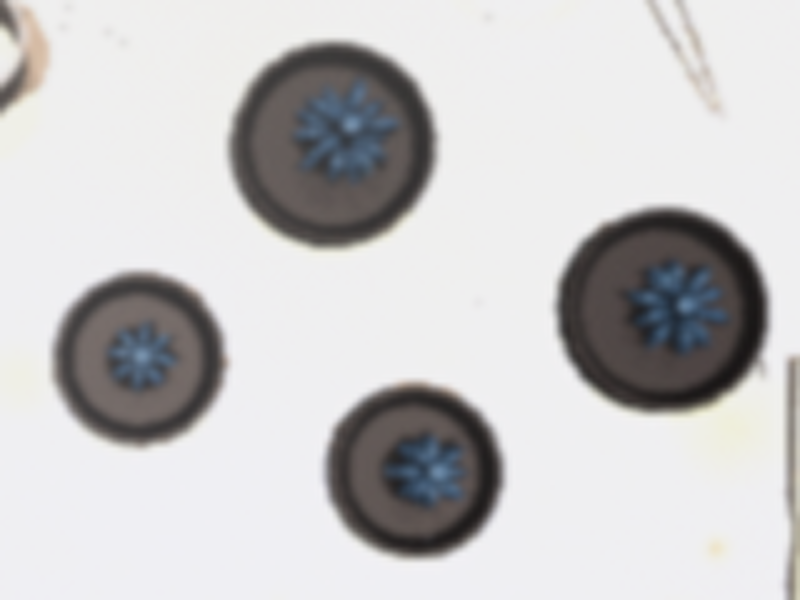

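Flask silhouettes in the crop, as left, right, top, bottom:
- Wide tall: 208, 388, 70, 252
- Narrow tall: 582, 702, 154, 297
- Narrow short: 62, 205, 345, 469
- Wide short: 392, 553, 380, 537

The bases read as clean discs. I'll fit the positions and compare each wax-top pixel with the two possible heights.

```bash
cat > h.py <<'E'
import numpy as np
from scipy.optimize import least_squares
K=np.array([[455.481,0,324.72],[0,455.481,244.479],[0,0,1]])
R=np.array([[ 0.02116425,-0.99963826,0.01659614],[-0.99448013,-0.02275556,-0.10242785],[0.10276845,-0.01433673,-0.99460198]])
t=np.array([-0.14490837,0.58850523,0.90433433])
def proj(P,K=K,R=R,t=t):
    q=(K@(R@np.atleast_2d(P).T+t[:,None])); return (q[:2]/q[2]).T
A=np.linspace(0,2*np.pi,180)
def circ(x,y,z,r): return np.c_[x+r*np.cos(A),y+r*np.sin(A),0*A+z]
def bbox(p): return np.r_[p.min(0),p.max(0)]
def fit(b,r,zs):
    f=lambda v: bbox(proj(np.vstack([circ(v[0],v[1],z,r) for z in zs])))-b
    s=least_squares(f,[0.55,0]); return s.x,s.fun
E
python3 - <<'E'
from h import *
un=lambda l,r,t,b,o:(np.array([l,t,r,b])+.5)/5-.5+np.array([*o,*o])
for n,e,r,h in [("WT",(208,388,70,252),.032,.075),("NT",(582,702,154,297),.025,.075),("NS",(62,205,345,469),.025,.05),("WS",(392,553,380,537),.032,.05)]:
    x,f=fit(un(*e,(175,165)),r,(0,h)); print("flask",n,x.round(4),f.round(2))
for n,e,r,w in [("W1",(229,436,40,248),.0435,(350,125)),("W2",(557,769,206,412),.0435,(686,303)),("N1",(54,225,270,445),.0365,(141,356)),("N2",(326,503,381,557),.0365,(437,472))]:
    x,f=fit(un(*e,(310,200)),r,(0,.02)); print("base",n,x.round(4),f.round(2),"wax obs",(np.array(w)+.5)/5-.5+[310,200],"48/73",proj([[*x,.048],[*x,.073]]).round(1).tolist())
for n,p,z in [("blk",(340,155),.064),("cream",(291,312),.047)]:
    d=R.T@np.linalg.inv(K)@[*p,1]; C=-R.T@t; print(n,(C+d*(z-C[2])/d[2]).round(3))
E
```

```text
flask WT [0.6838 0.0547] [-0.88 -0.86  0.95  0.9 ]
flask NT [ 0.6605 -0.0868] [-0.7  -0.93  0.76  0.99]
flask NS [0.5826 0.121 ] [-0.94 -0.87  1.    0.9 ]
flask WS [ 0.5644 -0.019 ] [-0.72 -0.72  0.77  0.74]
base W1 [ 0.6301 -0.2396] [-0.46 -0.25  0.45  0.25] wax obs [379.6 224.6] 48/73 [[378.3, 225.9], [380.0, 224.1]]
base W2 [ 0.5634 -0.3795] [-0.71 -0.37  0.7   0.37] wax obs [446.8 260.2] 48/73 [[447.1, 260.3], [450.7, 259.4]]
base N1 [ 0.5382 -0.1597] [-0.57 -0.19  0.56  0.19] wax obs [337.8 270.8] 48/73 [[338.2, 270.4], [338.7, 269.8]]
base N2 [ 0.4947 -0.2752] [-0.57 -0.21  0.56  0.2 ] wax obs [397. 294.] 48/73 [[395.4, 293.4], [397.6, 293.4]]
blk [ 0.771 -0.159  0.064]
cream [ 0.454 -0.068  0.047]
```

Sizes and residuals are consistent. From the wax tops, the upper wide base is tall and the right wide base is short. The left narrow base is short and the lower narrow base is tall. Before planning, I'll triangulate the grey box, since it stands near the arm's path.

```bash
python3 - <<'E'
from h import *; import cv2
Ks=np.array([[458.644,0,319.55],[0,458.644,246.117],[0,0,1]])
Rs=np.array([[-0.92525475,-0.37895963,-0.01712445],[-0.16346459,0.43903209,-0.88347618],[0.34231999,-0.81464129,-0.46816301]]);ts=np.array([0.50563592,0.19959652,0.67132042])
a=np.array([[175,330],[159,420],[289,336],[276,429]],float).T;b=np.array([[363,275],[476,292],[395,225],[495,235]],float).T
X=cv2.triangulatePoints(K@np.c_[R,t],Ks@np.c_[Rs,ts],a,b);print((X[:3]/X[3]).T.round(3))
# check of flask positions in side image (top centre)
for n,x,y,z in [("WT",.6838,.0547,.075),("NT",.6605,-.0868,.075),("NS",.5826,.121,.05),("WS",.5644,-.019,.05)]: print(n,proj([x,y,z],Ks,Rs,ts).round(1))
E
```

```text
[[ 0.425  0.125  0.164]
 [ 0.277  0.138  0.178]
 [ 0.423 -0.07   0.155]
 [ 0.265 -0.055  0.17 ]]
WT [[236.8 271.4]]
NT [[283.2 239.9]]
NS [[270.5 315.5]]
WS [[314.1 275.5]]
```

Emit:
drive_tool(moves=[{"x": 150,"y": -100,"z": -20,"rz": 0.1},{"x": 300,"y": -200,"z": -20,"rz": 0.2268},{"x": 450,"y": -300,"z": -20,"rz": 0.2268},{"x": 624,"y": -416,"z": -20,"rz": 0.2268},{"x": 624,"y": -416,"z": -20,"rz": 0.2268},{"x": 624,"y": -416,"z": -20,"rz": 0.2268},{"x": 624,"y": -416,"z": -20,"rz": 0.2268},{"x": 624,"y": -416,"z": -20,"rz": 0.2268},{"x": 624,"y": -416,"z": -20,"rz": 0.2268},{"x": 624,"y": -416,"z": -20,"rz": 0.2268},{"x": 624,"y": -416,"z": -20,"rz": 0.2268},{"x": 624,"y": -416,"z": -20,"rz": 0.2268},{"x": 624,"y": -416,"z": -20,"rz": 0.2268},{"x": 624,"y": -416,"z": -20,"rz": 0.2268},{"x": 624,"y": -416,"z": -20,"rz": 0.2268},{"x": 624,"y": -416,"z": -20,"rz": 0.2268},{"x": 624,"y": -416,"z": -20,"rz": 0.2268},{"x": 624,"y": -416,"z": -20,"rz": 0.2268}])

```text
invalid input at $.moves[0]: expected keys x, y, z, rx, ry, rz, fingers
```

Emit:
drive_tool(moves=[{"x": 150,"y": -100,"z": -20,"rx": 0,"ry": 0,"rz": 0.1,"fingers": -1},{"x": 300,"y": -200,"z": -20,"rx": 0,"ry": 0,"rz": 0.2268,"fingers": -1},{"x": 450,"y": -300,"z": -20,"rx": 0,"ry": 0,"rz": 0.2268,"fingers": -1},{"x": 624,"y": -416,"z": -20,"rx": 0,"ry": 0,"rz": 0.2268,"fingers": -1},{"x": 624,"y": -416,"z": -20,"rx": 0,"ry": 0,"rz": 0.2268,"fingers": -1},{"x": 624,"y": -416,"z": -20,"rx": 0,"ry": 0,"rz": 0.2268,"fingers": -1},{"x": 624,"y": -416,"z": -20,"rx": 0,"ry": 0,"rz": 0.2268,"fingers": -1},{"x": 624,"y": -416,"z": -20,"rx": 0,"ry": 0,"rz": 0.2268,"fingers": -1},{"x": 624,"y": -416,"z": -20,"rx": 0,"ry": 0,"rz": 0.2268,"fingers": -1},{"x": 624,"y": -416,"z": -20,"rx": 0,"ry": 0,"rz": 0.2268,"fingers": -1},{"x": 624,"y": -416,"z": -20,"rx": 0,"ry": 0,"rz": 0.2268,"fingers": -1},{"x": 624,"y": -416,"z": -20,"rx": 0,"ry": 0,"rz": 0.2268,"fingers": -1},{"x": 624,"y": -416,"z": -20,"rx": 0,"ry": 0,"rz": 0.2268,"fingers": -1},{"x": 624,"y": -416,"z": -20,"rx": 0,"ry": 0,"rz": 0.2268,"fingers": -1},{"x": 624,"y": -416,"z": -20,"rx": 0,"ry": 0,"rz": 0.2268,"fingers": -1}])

```text
time_s: 1.98
tool_pos: [0.6598, -0.0901, 0.2505]
tool_rot: [179.9, 0.0, -0.2]
force: [0.2, 0.6, 0.8]
grip_width: 0.0873
grasp_force: 0.0
```

```bash
python3 - <<'E'
from cell import sensors, vision
import cv2,numpy as np
from h import proj
c=vision.read_camera("wrist"); cv2.imwrite("pics/w1.png",c["image"][...,::-1])
K=np.array([[c["fx"],0,c["cx"]],[0,c["fy"],c["cy"]],[0,0,1]])
R,t=np.array(c["R"]),np.array(c["t"]); print("cam at",(-R.T@t).round(3),R.round(2))
for n,p in dict(NTtop=[.6605,-.0868,.075],NTbot=[.6605,-.0868,0],WStop=[.5644,-.019,.05],N1=[.5382,-.1597,0.008],W1=[.6301,-.2396,.008]).items(): print(n,proj(p,K,R,t).round(1))
print(sensors.get_obs()["tool_pos"])
E
```

```text
cam at [ 0.734 -0.09   0.404] [[-0.   -1.    0.  ]
 [-0.96  0.    0.27]
 [-0.27 -0.   -0.96]]
NTtop [[314.1 209. ]]
NTbot [[314.8 192. ]]
WStop [[240. 307.]]
N1 [[387.  312.2]]
W1 [[474.4 224.5]]
[ 0.65988376 -0.09001012  0.25063835]
```

View pics/w1.png

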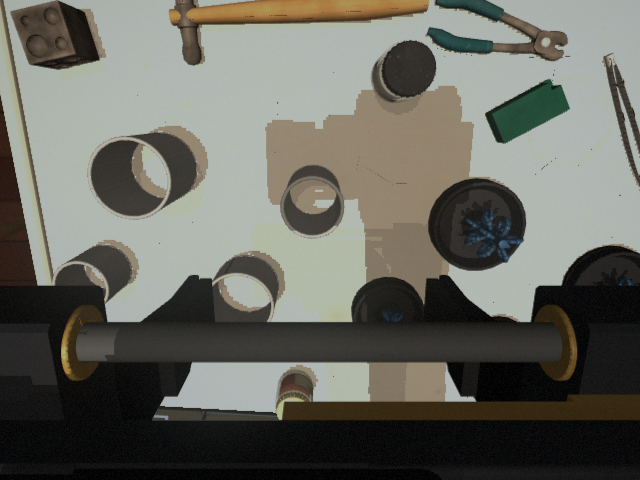

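The wrist view shows the narrow tall flask's top ring centred at (312.5,207), against a prediction of (314,209). That is about 1.5 mm off, so the map holds. Descending to grasp.

Emit:
drive_tool(moves=[{"x": 1,"y": -4,"z": 40,"rx": 0,"ry": 0,"rz": 0,"fingers": -1},{"x": 1,"y": -4,"z": 80,"rx": 0,"ry": 0,"rz": 0,"fingers": -1},{"x": 1,"y": -4,"z": 120,"rx": 0,"ry": 0,"rz": 0,"fingers": -1},{"x": 1,"y": -4,"z": 150,"rx": 0,"ry": 0,"rz": 0,"fingers": -1},{"x": 1,"y": -4,"z": 175,"rx": 0,"ry": 0,"rz": 0,"fingers": -1},{"x": 1,"y": -4,"z": 190,"rx": 0,"ry": 0,"rz": 0,"fingers": -1},{"x": 1,"y": -4,"z": 196,"rx": 0,"ry": 0,"rz": 0,"fingers": -1},{"x": 1,"y": -4,"z": 196,"rx": 0,"ry": 0,"rz": 0,"fingers": -1}], force=25)

```text
time_s: 3.02
tool_pos: [0.6618, -0.0841, 0.055]
tool_rot: [180.0, -0.0, -0.0]
force: [-0.9, -0.7, 0.7]
grip_width: 0.0871
grasp_force: 0.0
```

Emit:
drive_tool(moves=[{"x": 0,"y": 0,"z": 0,"rx": 0,"ry": 0,"rz": 0,"fingers": 0},{"x": 0,"y": 0,"z": 0,"rx": 0,"ry": 0,"rz": 0,"fingers": 1},{"x": 0,"y": 0,"z": 0,"rx": 0,"ry": 0,"rz": 0,"fingers": 1},{"x": 0,"y": 0,"z": 0,"rx": 0,"ry": 0,"rz": 0,"fingers": 1},{"x": 0,"y": 0,"z": 0,"rx": 0,"ry": 0,"rz": 0,"fingers": 1},{"x": 0,"y": 0,"z": 0,"rx": 0,"ry": 0,"rz": 0,"fingers": 1}], force=25)

```text
time_s: 3.78
tool_pos: [0.6617, -0.0842, 0.0547]
tool_rot: [180.0, -0.0, -0.0]
force: [0.4, -1.2, 1.4]
grip_width: 0.0499
grasp_force: 25.0
```

Emit:
drive_tool(moves=[{"x": 0,"y": 0,"z": -10,"rx": 0,"ry": 0,"rz": 0,"fingers": 1},{"x": 0,"y": 0,"z": -40,"rx": 0,"ry": 0,"rz": 0,"fingers": 1},{"x": 0,"y": 0,"z": -90,"rx": 0,"ry": 0,"rz": 0,"fingers": 1},{"x": -30,"y": 20,"z": -140,"rx": 0,"ry": 0,"rz": 0,"fingers": 1},{"x": -70,"y": 50,"z": -180,"rx": 0,"ry": 0,"rz": 0,"fingers": 1},{"x": -110,"y": 80,"z": -195,"rx": 0,"ry": 0,"rz": 0,"fingers": 1},{"x": -150,"y": 105,"z": -195,"rx": 0,"ry": 0,"rz": 0,"fingers": 1},{"x": -162,"y": 111,"z": -195,"rx": 0,"ry": 0,"rz": 0,"fingers": 1},{"x": -162,"y": 111,"z": -195,"rx": 0,"ry": 0,"rz": 0,"fingers": 1},{"x": -162,"y": 111,"z": -195,"rx": 0,"ry": 0,"rz": 0,"fingers": 1}])

```text
time_s: 5.03
tool_pos: [0.5008, -0.193, 0.2495]
tool_rot: [-179.9, -0.0, 0.2]
force: [-0.0, 0.9, -2.3]
grip_width: 0.0496
grasp_force: 25.0
```

```bash
cat > w.py <<'E'
import sys
from cell import sensors, vision
import cv2,numpy as np
from h import proj
def shot(name):
    c=vision.read_camera("wrist"); cv2.imwrite(f"pics/{name}.png",c["image"][...,::-1])
    K=np.array([[c["fx"],0,c["cx"]],[0,c["fy"],c["cy"]],[0,0,1]])
    np.savez(name,K=K,R=c["R"],t=c["t"])
def fitw(name,b,r,zs):   # b = left,top,right,bottom of the outline
    from h import circ,bbox; from scipy.optimize import least_squares
    d=np.load(name+".npz")
    s=least_squares(lambda v: bbox(proj(np.vstack([circ(v[0],v[1],z,r) for z in zs]),d["K"],d["R"],d["t"]))-b,[.55,-.2]); return s.x.round(4),s.fun.round(2)
E
python3 - <<'E'
from w import *
shot("w2"); print(sensors.get_obs()["tool_pos"],sensors.get_obs()["grip_width"])
E
```

```text
[ 0.50086022 -0.19297466  0.24937059] 0.049978849828444125
```

View pics/w2.png

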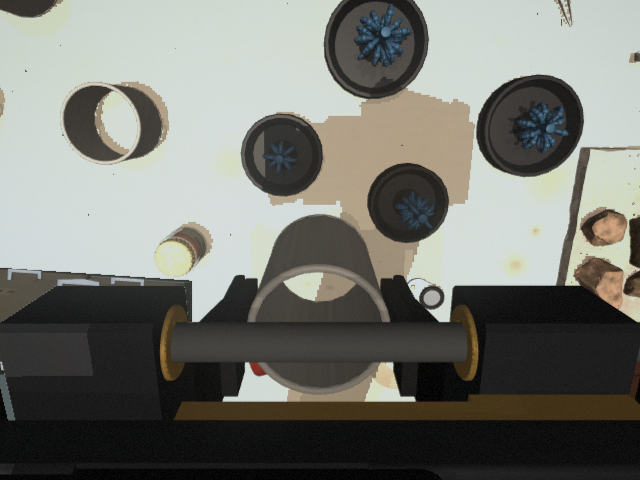

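The wrist view shows all the bases: narrow short (241–323, 112–195), narrow tall (368–448, 163–242) and wide short (477–583, 75–176). The wide tall base is only partly in view. The held flask's top ring spans (246–390, 264–395).

```bash
python3 - <<'E'
from w import *
print("N1",fitw("w2",[241,112,323,195],.0365,(0,.02)))
print("N2",fitw("w2",[368,163,448,242],.0365,(0,.02)))
print("W2",fitw("w2",[477,75,583,176],.0435,(0,.02)))
print("heldtop",fitw("w2",[246,264,390,395],.025,(.2495+.021,)))
print("WSflask top",fitw("w2",[61,82,140,164],.032,(.05,)))
E
```

```text
N1 (array([ 0.5389, -0.1602]), array([-0.23, -0.23,  0.23,  0.27]))
N2 (array([ 0.494 , -0.2755]), array([-1.22, -0.87,  1.16,  0.98]))
W2 (array([ 0.5633, -0.3798]), array([-1.56, -0.9 ,  1.47,  1.13]))
heldtop (array([ 0.5015, -0.1927]), array([-0.36,  0.3 ,  0.36, -0.32]))
WSflask top (array([ 0.5653, -0.0179]), array([-0.8 , -0.19,  0.81,  0.26]))
```

Emit:
drive_tool(moves=[{"x": -3,"y": 40,"z": 20,"rx": 0,"ry": 0,"rz": 0,"fingers": 1},{"x": -7,"y": 75,"z": 50,"rx": 0,"ry": 0,"rz": 0,"fingers": 1},{"x": -7,"y": 82,"z": 80,"rx": 0,"ry": 0,"rz": 0,"fingers": 1},{"x": -7,"y": 82,"z": 90,"rx": 0,"ry": 0,"rz": 0,"fingers": 1},{"x": -7,"y": 82,"z": 90,"rx": 0,"ry": 0,"rz": 0,"fingers": 1},{"x": -7,"y": 82,"z": 90,"rx": 0,"ry": 0,"rz": 0,"fingers": 1},{"x": -7,"y": 82,"z": 90,"rx": 0,"ry": 0,"rz": 0,"fingers": 1}])

```text
time_s: 5.95
tool_pos: [0.4936, -0.2765, 0.161]
tool_rot: [179.9, -0.1, 0.1]
force: [0.6, -0.1, -2.2]
grip_width: 0.05
grasp_force: 25.0
```

Emit:
drive_tool(moves=[{"x": 0,"y": -1,"z": 20,"rx": 0,"ry": 0,"rz": 0,"fingers": 1},{"x": 0,"y": -1,"z": 40,"rx": 0,"ry": 0,"rz": 0,"fingers": 1},{"x": 0,"y": -1,"z": 55,"rx": 0,"ry": 0,"rz": 0,"fingers": 1},{"x": 0,"y": -1,"z": 65,"rx": 0,"ry": 0,"rz": 0,"fingers": 1},{"x": 0,"y": -1,"z": 71,"rx": 0,"ry": 0,"rz": 0,"fingers": 1},{"x": 0,"y": -1,"z": 71,"rx": 0,"ry": 0,"rz": 0,"fingers": 1},{"x": 0,"y": -1,"z": 71,"rx": 0,"ry": 0,"rz": 0,"fingers": 1}])

```text
time_s: 6.82
tool_pos: [0.4931, -0.276, 0.0892]
tool_rot: [180.0, -0.1, -0.0]
force: [-0.1, 0.6, -2.1]
grip_width: 0.0499
grasp_force: 25.0
```

Emit:
drive_tool(moves=[{"x": 0,"y": 0,"z": 8,"rx": 0,"ry": 0,"rz": 0,"fingers": 1},{"x": 0,"y": 0,"z": 14,"rx": 0,"ry": 0,"rz": 0,"fingers": 1},{"x": 0,"y": 0,"z": 19,"rx": 0,"ry": 0,"rz": 0,"fingers": 1},{"x": 0,"y": 0,"z": 22,"rx": 0,"ry": 0,"rz": 0,"fingers": 1},{"x": 0,"y": 0,"z": 24,"rx": 0,"ry": 0,"rz": 0,"fingers": 1},{"x": 0,"y": 0,"z": 25,"rx": 0,"ry": 0,"rz": 0,"fingers": 1},{"x": 0,"y": 0,"z": 26,"rx": 0,"ry": 0,"rz": 0,"fingers": 1},{"x": 0,"y": 0,"z": 26,"rx": 0,"ry": 0,"rz": 0,"fingers": 1}])

```text
time_s: 7.82
tool_pos: [0.4927, -0.2758, 0.0627]
tool_rot: [180.0, -0.0, 0.0]
force: [0.2, -0.0, -2.5]
grip_width: 0.0504
grasp_force: 25.0
```

Emit:
drive_tool(moves=[{"x": 0,"y": 0,"z": 1,"rx": 0,"ry": 0,"rz": 0,"fingers": 1},{"x": 0,"y": 0,"z": 1.5,"rx": 0,"ry": 0,"rz": 0,"fingers": 1},{"x": 0,"y": 0,"z": 1.5,"rx": 0,"ry": 0,"rz": 0,"fingers": 1}])

```text
time_s: 8.2
tool_pos: [0.493, -0.2759, 0.0625]
tool_rot: [180.0, -0.0, 0.0]
force: [-2.5, 1.6, 6.8]
grip_width: 0.0503
grasp_force: 25.0
```

Emit:
drive_tool(moves=[{"x": 0,"y": 0,"z": 0,"rx": 0,"ry": 0,"rz": 0,"fingers": -0.4},{"x": 0,"y": 0,"z": 0,"rx": 0,"ry": 0,"rz": 0,"fingers": -1},{"x": 0,"y": 0,"z": 0,"rx": 0,"ry": 0,"rz": 0,"fingers": -1},{"x": 0,"y": 0,"z": 0,"rx": 0,"ry": 0,"rz": 0,"fingers": -1},{"x": 0,"y": 0,"z": -15,"rx": 0,"ry": 0,"rz": 0,"fingers": -1},{"x": 0,"y": 0,"z": -45,"rx": 0,"ry": 0,"rz": 0,"fingers": -1},{"x": 0,"y": 0,"z": -90,"rx": 0,"ry": 0,"rz": 0,"fingers": -1},{"x": 15,"y": -50,"z": -130,"rx": 0,"ry": 0,"rz": 0,"fingers": -1},{"x": 30,"y": -100,"z": -140,"rx": 0,"ry": 0,"rz": 0,"fingers": -1},{"x": 45,"y": -160,"z": -140,"rx": 0,"ry": 0,"rz": 0,"fingers": -1},{"x": 60,"y": -215,"z": -140,"rx": 0,"ry": 0,"rz": 0,"fingers": -1},{"x": 72,"y": -258,"z": -120,"rx": 0,"ry": 0,"rz": 0,"fingers": -1},{"x": 72,"y": -258,"z": -90,"rx": 0,"ry": 0,"rz": 0,"fingers": -1},{"x": 72,"y": -258,"z": -60,"rx": 0,"ry": 0,"rz": 0,"fingers": -1},{"x": 72,"y": -258,"z": -60,"rx": 0,"ry": 0,"rz": 0,"fingers": -1},{"x": 72,"y": -258,"z": -60,"rx": 0,"ry": 0,"rz": 0,"fingers": -1}])

```text
time_s: 10.2
tool_pos: [0.5655, -0.0178, 0.1227]
tool_rot: [180.0, -0.1, -0.0]
force: [0.3, -0.6, -0.0]
grip_width: 0.0867
grasp_force: 0.0
```

Emit:
drive_tool(moves=[{"x": 0,"y": 0,"z": 30,"rx": 0,"ry": 0,"rz": 0,"fingers": -1},{"x": 0,"y": 0,"z": 60,"rx": 0,"ry": 0,"rz": 0,"fingers": -1},{"x": 0,"y": 0,"z": 80,"rx": 0,"ry": 0,"rz": 0,"fingers": -1},{"x": 0,"y": 0,"z": 90,"rx": 0,"ry": 0,"rz": 0,"fingers": -1},{"x": 0,"y": 0,"z": 93,"rx": 0,"ry": 0,"rz": 0,"fingers": -1},{"x": 0,"y": 0,"z": 93,"rx": 0,"ry": 0,"rz": 0,"fingers": -1},{"x": 0,"y": 0,"z": 93,"rx": 0,"ry": 0,"rz": 0,"fingers": 0},{"x": 0,"y": 0,"z": 93,"rx": 0,"ry": 0,"rz": 0,"fingers": 1},{"x": 0,"y": 0,"z": 93,"rx": 0,"ry": 0,"rz": 0,"fingers": 1},{"x": 0,"y": 0,"z": 93,"rx": 0,"ry": 0,"rz": 0,"fingers": 1},{"x": 0,"y": 0,"z": 93,"rx": 0,"ry": 0,"rz": 0,"fingers": 1}])

```text
time_s: 11.58
tool_pos: [0.5647, -0.0177, 0.0282]
tool_rot: [180.0, -0.0, 0.0]
force: [-0.7, -0.1, 2.5]
grip_width: 0.0626
grasp_force: 24.8
```

Emit:
drive_tool(moves=[{"x": 0,"y": 0,"z": -8,"rx": 0,"ry": 0,"rz": 0,"fingers": 1},{"x": 0,"y": 0,"z": -35,"rx": 0,"ry": 0,"rz": 0,"fingers": 1},{"x": 0,"y": 0,"z": -80,"rx": 0,"ry": 0,"rz": 0,"fingers": 1},{"x": 0,"y": 30,"z": -115,"rx": 0,"ry": 0,"rz": 0,"fingers": 1},{"x": 0,"y": 80,"z": -115,"rx": 0,"ry": 0,"rz": 0,"fingers": 1},{"x": 0,"y": 135,"z": -115,"rx": 0,"ry": 0,"rz": 0,"fingers": 1},{"x": 0,"y": 190,"z": -115,"rx": 0,"ry": 0,"rz": 0,"fingers": 1},{"x": 0,"y": 245,"z": -115,"rx": 0,"ry": 0,"rz": 0,"fingers": 1},{"x": 0,"y": 300,"z": -115,"rx": 0,"ry": 0,"rz": 0,"fingers": 1},{"x": -1,"y": 345,"z": -115,"rx": 0,"ry": 0,"rz": 0,"fingers": 1},{"x": -1,"y": 362,"z": -115,"rx": 0,"ry": 0,"rz": 0,"fingers": 1},{"x": -1,"y": 362,"z": -115,"rx": 0,"ry": 0,"rz": 0,"fingers": 1},{"x": -1,"y": 362,"z": -100,"rx": 0,"ry": 0,"rz": 0,"fingers": 1},{"x": -1,"y": 362,"z": -85,"rx": 0,"ry": 0,"rz": 0,"fingers": 1},{"x": -1,"y": 362,"z": -85,"rx": 0,"ry": 0,"rz": 0,"fingers": 1},{"x": -1,"y": 362,"z": -85,"rx": 0,"ry": 0,"rz": 0,"fingers": 1}])

```text
time_s: 13.58
tool_pos: [0.5638, -0.3792, 0.113]
tool_rot: [-180.0, 0.0, 0.0]
force: [0.2, -0.1, -2.4]
grip_width: 0.0626
grasp_force: 24.8
```

```bash
python3 - <<'E'
from w import *
shot("w3"); o=sensors.get_obs(); print(o["tool_pos"],o["grip_width"])
E
```

```text
[ 0.56399563 -0.37951767  0.11343548] 0.06232805471333527
```

View pics/w3.png

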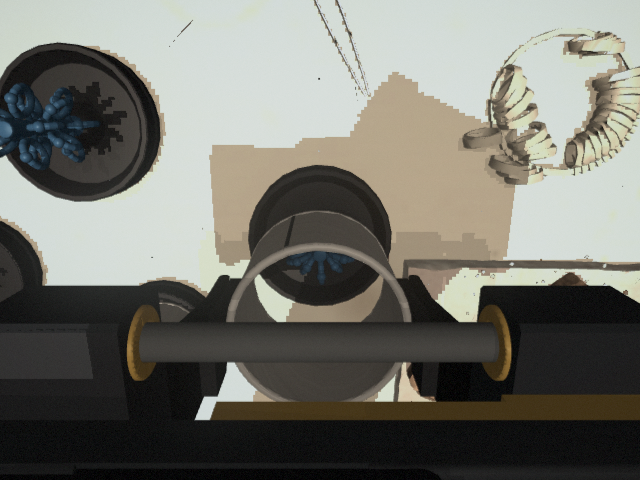

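The flask is held upright. The base disc spans (248–391, 166–305) and the flask's top ring spans (228–411, 242 to about 405), both centred on column 319.5.

```bash
python3 - <<'E'
from w import *; from h import circ,bbox
print("W2",fitw("w3",[248,166,391,305],.0435,(0,.02)))
d=np.load("w3.npz")
for x in (.561,.564,.567): print(x,bbox(proj(circ(x,-.3795,.135,.032),d["K"],d["R"],d["t"])).round(1))
E
```

```text
W2 (array([ 0.5632, -0.3797]), array([-0.71, -1.62,  0.7 ,  1.88]))
0.561 [226.9 255.2 412.4 421. ]
0.564 [226.4 246.4 412.9 414.1]
0.567 [225.9 237.5 413.4 407. ]
```

Emit:
drive_tool(moves=[{"x": -2,"y": 0,"z": 15,"rx": 0,"ry": 0,"rz": 0,"fingers": 1},{"x": -2,"y": 0,"z": 30,"rx": 0,"ry": 0,"rz": 0,"fingers": 1},{"x": -2,"y": 0,"z": 43,"rx": 0,"ry": 0,"rz": 0,"fingers": 1},{"x": -2,"y": 0,"z": 54,"rx": 0,"ry": 0,"rz": 0,"fingers": 1},{"x": -2,"y": 0,"z": 62,"rx": 0,"ry": 0,"rz": 0,"fingers": 1},{"x": -2,"y": 0,"z": 68,"rx": 0,"ry": 0,"rz": 0,"fingers": 1},{"x": -2,"y": 0,"z": 72,"rx": 0,"ry": 0,"rz": 0,"fingers": 1},{"x": -2,"y": 0,"z": 75,"rx": 0,"ry": 0,"rz": 0,"fingers": 1},{"x": -2,"y": 0,"z": 76,"rx": 0,"ry": 0,"rz": 0,"fingers": 1},{"x": -2,"y": 0,"z": 76,"rx": 0,"ry": 0,"rz": 0,"fingers": 1}])

```text
time_s: 14.88
tool_pos: [0.5617, -0.3798, 0.0372]
tool_rot: [180.0, -0.0, 0.0]
force: [-0.4, 0.5, -2.1]
grip_width: 0.0622
grasp_force: 24.8
```

Emit:
drive_tool(moves=[{"x": 0,"y": 0,"z": 1,"rx": 0,"ry": 0,"rz": 0,"fingers": 1},{"x": 0,"y": 0,"z": 2,"rx": 0,"ry": 0,"rz": 0,"fingers": 1},{"x": 0,"y": 0,"z": 2,"rx": 0,"ry": 0,"rz": 0,"fingers": 1}])

```text
time_s: 15.25
tool_pos: [0.5618, -0.3799, 0.0363]
tool_rot: [180.0, -0.0, -0.0]
force: [-2.8, 0.1, 5.1]
grip_width: 0.0619
grasp_force: 24.8
```

Emit:
drive_tool(moves=[{"x": 0,"y": 0,"z": 0,"rx": 0,"ry": 0,"rz": 0,"fingers": -0.6},{"x": 0,"y": 0,"z": 0,"rx": 0,"ry": 0,"rz": 0,"fingers": -1},{"x": 0,"y": 0,"z": 0,"rx": 0,"ry": 0,"rz": 0,"fingers": -1},{"x": 0,"y": 0,"z": 0,"rx": 0,"ry": 0,"rz": 0,"fingers": -1},{"x": 0,"y": 0,"z": -15,"rx": 0,"ry": 0,"rz": 0,"fingers": -1},{"x": 0,"y": 0,"z": -50,"rx": 0,"ry": 0,"rz": 0,"fingers": -1},{"x": 0,"y": 0,"z": -100,"rx": 0,"ry": 0,"rz": 0,"fingers": -1},{"x": 0,"y": -50,"z": -150,"rx": 0,"ry": 0,"rz": 0,"fingers": -1},{"x": 5,"y": -110,"z": -160,"rx": 0,"ry": 0,"rz": 0,"fingers": -1},{"x": 10,"y": -170,"z": -160,"rx": 0,"ry": 0,"rz": 0,"fingers": -1},{"x": 10,"y": -230,"z": -160,"rx": 0,"ry": 0,"rz": 0,"fingers": -1},{"x": 15,"y": -290,"z": -160,"rx": 0,"ry": 0,"rz": 0,"fingers": -1},{"x": 20,"y": -350,"z": -160,"rx": 0,"ry": 0,"rz": 0,"fingers": -1},{"x": 21,"y": -410,"z": -160,"rx": 0,"ry": 0,"rz": 0,"fingers": -1},{"x": 21,"y": -465,"z": -160,"rx": 0,"ry": 0,"rz": 0,"fingers": -1},{"x": 21,"y": -502,"z": -150,"rx": 0,"ry": 0,"rz": 0,"fingers": -1},{"x": 21,"y": -502,"z": -120,"rx": 0,"ry": 0,"rz": 0,"fingers": -1},{"x": 21,"y": -502,"z": -90,"rx": 0,"ry": 0,"rz": 0,"fingers": -1},{"x": 21,"y": -502,"z": -85,"rx": 0,"ry": 0,"rz": 0,"fingers": -1},{"x": 21,"y": -502,"z": -85,"rx": 0,"ry": 0,"rz": 0,"fingers": -1}])

```text
time_s: 17.75
tool_pos: [0.5831, 0.1223, 0.1211]
tool_rot: [-180.0, -0.1, -0.0]
force: [0.2, -0.2, -0.6]
grip_width: 0.0867
grasp_force: 0.0
```

```bash
python3 - <<'E'
from w import *
shot("w4"); o=sensors.get_obs(); print(o["tool_pos"],o["grip_width"])
d=np.load("w4.npz"); from h import circ,bbox
print(bbox(proj(circ(.5833,.1223,.05,.025),d["K"],d["R"],d["t"])).round(1))
E
```

```text
[0.58351515 0.12246114 0.1216123 ] 0.08675782118014454
[273.5 206.8 363.9 292.8]
```

View pics/w4.png

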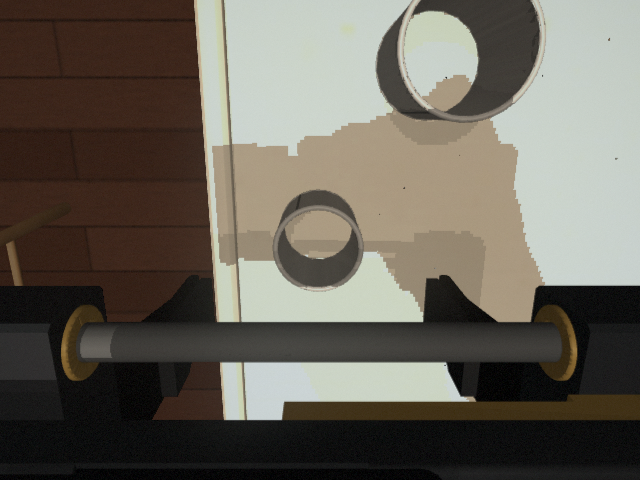

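The narrow short flask's top ring spans (274–363, 206–291), which matches the prediction to within 1 px. Descending to grasp.

Emit:
drive_tool(moves=[{"x": 0,"y": 0,"z": 30,"rx": 0,"ry": 0,"rz": 0,"fingers": -1},{"x": 0,"y": 0,"z": 60,"rx": 0,"ry": 0,"rz": 0,"fingers": -1},{"x": 0,"y": 0,"z": 80,"rx": 0,"ry": 0,"rz": 0,"fingers": -1},{"x": 0,"y": 0,"z": 89,"rx": 0,"ry": 0,"rz": 0,"fingers": -1},{"x": 0,"y": 0,"z": 92,"rx": 0,"ry": 0,"rz": 0,"fingers": -1},{"x": 0,"y": 0,"z": 92,"rx": 0,"ry": 0,"rz": 0,"fingers": -1},{"x": 0,"y": 0,"z": 92,"rx": 0,"ry": 0,"rz": 0,"fingers": 0},{"x": 0,"y": 0,"z": 92,"rx": 0,"ry": 0,"rz": 0,"fingers": 1},{"x": 0,"y": 0,"z": 92,"rx": 0,"ry": 0,"rz": 0,"fingers": 1},{"x": 0,"y": 0,"z": 92,"rx": 0,"ry": 0,"rz": 0,"fingers": 1},{"x": 0,"y": 0,"z": 92,"rx": 0,"ry": 0,"rz": 0,"fingers": 1},{"x": 0,"y": 0,"z": 92,"rx": 0,"ry": 0,"rz": 0,"fingers": 1}])

```text
time_s: 19.3
tool_pos: [0.5826, 0.1223, 0.0281]
tool_rot: [180.0, -0.0, 0.0]
force: [-0.3, 0.7, -0.3]
grip_width: 0.0497
grasp_force: 25.0
```

Emit:
drive_tool(moves=[{"x": 0,"y": 0,"z": -8,"rx": 0,"ry": 0,"rz": 0,"fingers": 1},{"x": 0,"y": 0,"z": -35,"rx": 0,"ry": 0,"rz": 0,"fingers": 1},{"x": 0,"y": 0,"z": -80,"rx": 0,"ry": 0,"rz": 0,"fingers": 1},{"x": -5,"y": 30,"z": -115,"rx": 0,"ry": 0,"rz": 0,"fingers": 1},{"x": -13,"y": 80,"z": -115,"rx": 0,"ry": 0,"rz": 0,"fingers": 1},{"x": -21,"y": 135,"z": -115,"rx": 0,"ry": 0,"rz": 0,"fingers": 1},{"x": -30,"y": 190,"z": -115,"rx": 0,"ry": 0,"rz": 0,"fingers": 1},{"x": -38,"y": 240,"z": -115,"rx": 0,"ry": 0,"rz": 0,"fingers": 1},{"x": -44,"y": 272,"z": -115,"rx": 0,"ry": 0,"rz": 0,"fingers": 1},{"x": -44,"y": 282,"z": -115,"rx": 0,"ry": 0,"rz": 0,"fingers": 1},{"x": -44,"y": 282,"z": -100,"rx": 0,"ry": 0,"rz": 0,"fingers": 1},{"x": -44,"y": 282,"z": -80,"rx": 0,"ry": 0,"rz": 0,"fingers": 1},{"x": -44,"y": 282,"z": -60,"rx": 0,"ry": 0,"rz": 0,"fingers": 1},{"x": -44,"y": 282,"z": -60,"rx": 0,"ry": 0,"rz": 0,"fingers": 1},{"x": -44,"y": 282,"z": -60,"rx": 0,"ry": 0,"rz": 0,"fingers": 1}])

```text
time_s: 21.18
tool_pos: [0.5391, -0.159, 0.0882]
tool_rot: [-180.0, -0.0, 0.1]
force: [-0.3, 0.1, -1.6]
grip_width: 0.0499
grasp_force: 25.0
```

Emit:
drive_tool(moves=[{"x": -1,"y": 1,"z": 10,"rx": 0,"ry": 0,"rz": 0,"fingers": 1},{"x": -1,"y": 1,"z": 20,"rx": 0,"ry": 0,"rz": 0,"fingers": 1},{"x": -1,"y": 1,"z": 30,"rx": 0,"ry": 0,"rz": 0,"fingers": 1},{"x": -1,"y": 1,"z": 38,"rx": 0,"ry": 0,"rz": 0,"fingers": 1},{"x": -1,"y": 1,"z": 44,"rx": 0,"ry": 0,"rz": 0,"fingers": 1},{"x": -1,"y": 1,"z": 48,"rx": 0,"ry": 0,"rz": 0,"fingers": 1},{"x": -1,"y": 1,"z": 50,"rx": 0,"ry": 0,"rz": 0,"fingers": 1},{"x": -1,"y": 1,"z": 51,"rx": 0,"ry": 0,"rz": 0,"fingers": 1},{"x": -1,"y": 1,"z": 51,"rx": 0,"ry": 0,"rz": 0,"fingers": 1}])

```text
time_s: 22.3
tool_pos: [0.5377, -0.1608, 0.0372]
tool_rot: [180.0, -0.0, 0.0]
force: [0.6, -0.2, -1.1]
grip_width: 0.0495
grasp_force: 25.0
```

Emit:
drive_tool(moves=[{"x": 0,"y": 0,"z": 1,"rx": 0,"ry": 0,"rz": 0,"fingers": 1},{"x": 0,"y": 0,"z": 2,"rx": 0,"ry": 0,"rz": 0,"fingers": 1},{"x": 0,"y": 0,"z": 2,"rx": 0,"ry": 0,"rz": 0,"fingers": 1}])

```text
time_s: 22.68
tool_pos: [0.5379, -0.1608, 0.036]
tool_rot: [180.0, -0.0, -0.0]
force: [-2.7, -0.1, 4.8]
grip_width: 0.0501
grasp_force: 25.0
```

Emit:
drive_tool(moves=[{"x": 0,"y": 0,"z": 0,"rx": 0,"ry": 0,"rz": 0,"fingers": -0.4},{"x": 0,"y": 0,"z": 0,"rx": 0,"ry": 0,"rz": 0,"fingers": -1},{"x": 0,"y": 0,"z": 0,"rx": 0,"ry": 0,"rz": 0,"fingers": -1},{"x": 0,"y": 0,"z": 0,"rx": 0,"ry": 0,"rz": 0,"fingers": -1},{"x": 0,"y": 0,"z": -15,"rx": 0,"ry": 0,"rz": 0,"fingers": -1},{"x": 0,"y": 0,"z": -50,"rx": 0,"ry": 0,"rz": 0,"fingers": -1},{"x": 0,"y": 0,"z": -100,"rx": 0,"ry": 0,"rz": 0,"fingers": -1},{"x": 30,"y": -45,"z": -140,"rx": 0,"ry": 0,"rz": 0,"fingers": -1},{"x": 62,"y": -92,"z": -150,"rx": 0,"ry": 0,"rz": 0,"fingers": -1},{"x": 92,"y": -137,"z": -150,"rx": 0,"ry": 0,"rz": 0,"fingers": -1},{"x": 125,"y": -185,"z": -150,"rx": 0,"ry": 0,"rz": 0,"fingers": -1},{"x": 147,"y": -217,"z": -140,"rx": 0,"ry": 0,"rz": 0,"fingers": -1},{"x": 147,"y": -217,"z": -114,"rx": 0,"ry": 0,"rz": 0,"fingers": -1},{"x": 147,"y": -217,"z": -114,"rx": 0,"ry": 0,"rz": 0,"fingers": -1},{"x": 147,"y": -217,"z": -114,"rx": 0,"ry": 0,"rz": 0,"fingers": -1}])

```text
time_s: 24.55
tool_pos: [0.685, 0.0554, 0.1504]
tool_rot: [180.0, -0.1, -0.1]
force: [0.3, -0.4, 0.5]
grip_width: 0.0864
grasp_force: 0.0
```

```bash
python3 - <<'E'
from w import *
shot("w5"); o=sensors.get_obs(); print(o["tool_pos"],o["grip_width"])
d=np.load("w5.npz"); from h import circ,bbox
print(bbox(proj(circ(.6845,.056,.075,.032),d["K"],d["R"],d["t"])).round(1))
E
```

```text
[0.68528893 0.05535766 0.15078847] 0.08720521101019588
[260.7 193.9 374.3 302.2]
```

View pics/w5.png

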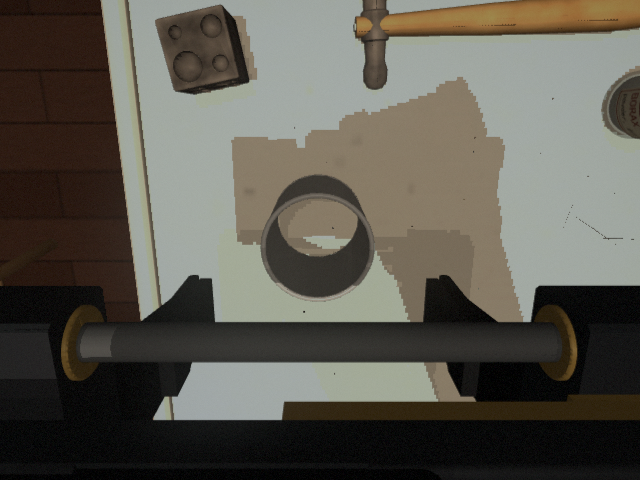

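The wide tall flask's ring spans (261–374, 193–301), which matches the prediction. Grasping at z≈0.054.

Emit:
drive_tool(moves=[{"x": 0,"y": 0,"z": 30,"rx": 0,"ry": 0,"rz": 0,"fingers": -1},{"x": 0,"y": 0,"z": 60,"rx": 0,"ry": 0,"rz": 0,"fingers": -1},{"x": 0,"y": 0,"z": 80,"rx": 0,"ry": 0,"rz": 0,"fingers": -1},{"x": 0,"y": 0,"z": 92,"rx": 0,"ry": 0,"rz": 0,"fingers": -1},{"x": 0,"y": 0,"z": 96,"rx": 0,"ry": 0,"rz": 0,"fingers": -1},{"x": 0,"y": 0,"z": 96,"rx": 0,"ry": 0,"rz": 0,"fingers": -1},{"x": 0,"y": 0,"z": 96,"rx": 0,"ry": 0,"rz": 0,"fingers": 0},{"x": 0,"y": 0,"z": 96,"rx": 0,"ry": 0,"rz": 0,"fingers": 1},{"x": 0,"y": 0,"z": 96,"rx": 0,"ry": 0,"rz": 0,"fingers": 1},{"x": 0,"y": 0,"z": 96,"rx": 0,"ry": 0,"rz": 0,"fingers": 1},{"x": 0,"y": 0,"z": 96,"rx": 0,"ry": 0,"rz": 0,"fingers": 1}])

```text
time_s: 25.98
tool_pos: [0.6848, 0.0562, 0.0534]
tool_rot: [180.0, -0.0, -0.0]
force: [-0.8, 0.1, 1.8]
grip_width: 0.0639
grasp_force: 25.0
```

Emit:
drive_tool(moves=[{"x": 0,"y": 0,"z": -8,"rx": 0,"ry": 0,"rz": 0,"fingers": 1},{"x": 0,"y": 0,"z": -35,"rx": 0,"ry": 0,"rz": 0,"fingers": 1},{"x": 0,"y": 0,"z": -80,"rx": 0,"ry": 0,"rz": 0,"fingers": 1},{"x": -5,"y": 30,"z": -115,"rx": 0,"ry": 0,"rz": 0,"fingers": 1},{"x": -14,"y": 80,"z": -115,"rx": 0,"ry": 0,"rz": 0,"fingers": 1},{"x": -24,"y": 135,"z": -115,"rx": 0,"ry": 0,"rz": 0,"fingers": 1},{"x": -35,"y": 190,"z": -115,"rx": 0,"ry": 0,"rz": 0,"fingers": 1},{"x": -45,"y": 240,"z": -115,"rx": 0,"ry": 0,"rz": 0,"fingers": 1},{"x": -54,"y": 280,"z": -115,"rx": 0,"ry": 0,"rz": 0,"fingers": 1},{"x": -54,"y": 296,"z": -115,"rx": 0,"ry": 0,"rz": 0,"fingers": 1},{"x": -54,"y": 296,"z": -115,"rx": 0,"ry": 0,"rz": 0,"fingers": 1},{"x": -54,"y": 296,"z": -100,"rx": 0,"ry": 0,"rz": 0,"fingers": 1},{"x": -54,"y": 296,"z": -100,"rx": 0,"ry": 0,"rz": 0,"fingers": 1},{"x": -54,"y": 296,"z": -100,"rx": 0,"ry": 0,"rz": 0,"fingers": 1}])

```text
time_s: 27.72
tool_pos: [0.6308, -0.2382, 0.1526]
tool_rot: [-180.0, 0.0, 0.1]
force: [0.4, 0.2, -3.1]
grip_width: 0.064
grasp_force: 25.0
```

```bash
python3 - <<'E'
from w import *
shot("w6"); o=sensors.get_obs(); print(o["tool_pos"],o["grip_width"])
E
```

```text
[ 0.63092754 -0.23864454  0.15304217] 0.0641441113789181
```

View pics/w6.png

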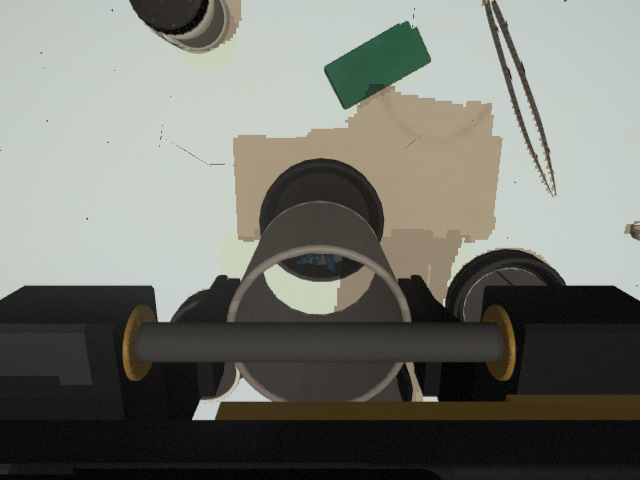

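The base disc spans (260–384, 158–281). The held ring spans (228–411), with its top at row 245.

```bash
python3 - <<'E'
from w import *; from h import circ,bbox
print("W1",fitw("w6",[260,158,384,281],.0435,(0,.02)))
d=np.load("w6.npz")
for x in (.629,.631,.633): print(x,bbox(proj(circ(x,-.2386,.153+.0216,.032),d["K"],d["R"],d["t"])).round(1))
E
```

```text
W1 (array([ 0.6307, -0.2404]), array([-0.91, -0.91,  0.91,  1.08]))
0.629 [227.1 252.3 412.8 418.6]
0.631 [226.8 246.4 413.1 413.9]
0.633 [226.5 240.5 413.5 409.3]
```

Emit:
drive_tool(moves=[{"x": -1,"y": 1.5,"z": 10,"rx": 0,"ry": 0,"rz": 0,"fingers": 1},{"x": -1,"y": 1.5,"z": 25,"rx": 0,"ry": 0,"rz": 0,"fingers": 1},{"x": -1,"y": 1.5,"z": 40,"rx": 0,"ry": 0,"rz": 0,"fingers": 1},{"x": -1,"y": 1.5,"z": 53,"rx": 0,"ry": 0,"rz": 0,"fingers": 1},{"x": -1,"y": 1.5,"z": 64,"rx": 0,"ry": 0,"rz": 0,"fingers": 1},{"x": -1,"y": 1.5,"z": 73,"rx": 0,"ry": 0,"rz": 0,"fingers": 1},{"x": -1,"y": 1.5,"z": 80,"rx": 0,"ry": 0,"rz": 0,"fingers": 1},{"x": -1,"y": 1.5,"z": 85,"rx": 0,"ry": 0,"rz": 0,"fingers": 1},{"x": -1,"y": 1.5,"z": 88,"rx": 0,"ry": 0,"rz": 0,"fingers": 1},{"x": -1,"y": 1.5,"z": 90,"rx": 0,"ry": 0,"rz": 0,"fingers": 1},{"x": -1,"y": 1.5,"z": 90,"rx": 0,"ry": 0,"rz": 0,"fingers": 1}])

```text
time_s: 29.15
tool_pos: [0.6296, -0.2412, 0.0631]
tool_rot: [180.0, -0.0, -0.0]
force: [-0.4, 0.1, -2.6]
grip_width: 0.0641
grasp_force: 25.0
```

Emit:
drive_tool(moves=[{"x": 0,"y": 0,"z": 1,"rx": 0,"ry": 0,"rz": 0,"fingers": 1},{"x": 0,"y": 0,"z": 2,"rx": 0,"ry": 0,"rz": 0,"fingers": 1},{"x": 0,"y": 0,"z": 2,"rx": 0,"ry": 0,"rz": 0,"fingers": 1}])

```text
time_s: 29.52
tool_pos: [0.6297, -0.2413, 0.0614]
tool_rot: [180.0, -0.0, -0.0]
force: [-1.0, 1.3, -1.0]
grip_width: 0.064
grasp_force: 25.0
```

Just touching. One more millimetre, then release and retreat up and aside.

Emit:
drive_tool(moves=[{"x": 0,"y": 0,"z": 1,"rx": 0,"ry": 0,"rz": 0,"fingers": 1},{"x": 0,"y": 0,"z": 1,"rx": 0,"ry": 0,"rz": 0,"fingers": 1}])

```text
time_s: 29.78
tool_pos: [0.6298, -0.2413, 0.0613]
tool_rot: [180.0, -0.0, -0.0]
force: [-3.2, -0.0, 5.3]
grip_width: 0.064
grasp_force: 25.0
```

Emit:
drive_tool(moves=[{"x": 0,"y": 0,"z": 0,"rx": 0,"ry": 0,"rz": 0,"fingers": -0.6},{"x": 0,"y": 0,"z": 0,"rx": 0,"ry": 0,"rz": 0,"fingers": -1},{"x": 0,"y": 0,"z": 0,"rx": 0,"ry": 0,"rz": 0,"fingers": -1},{"x": 0,"y": 0,"z": 0,"rx": 0,"ry": 0,"rz": 0,"fingers": -1},{"x": 0,"y": 0,"z": -15,"rx": 0,"ry": 0,"rz": 0,"fingers": -1},{"x": 0,"y": 0,"z": -45,"rx": 0,"ry": 0,"rz": 0,"fingers": -1},{"x": 0,"y": 0,"z": -95,"rx": 0,"ry": 0,"rz": 0,"fingers": -1},{"x": 0,"y": 0,"z": -150,"rx": 0,"ry": 0,"rz": 0,"fingers": -1},{"x": 0,"y": -50,"z": -200,"rx": 0,"ry": 0,"rz": 0,"fingers": -1},{"x": 0,"y": -110,"z": -200,"rx": 0,"ry": 0,"rz": 0,"fingers": -1},{"x": 0,"y": -170,"z": -200,"rx": 0,"ry": 0,"rz": 0,"fingers": -1},{"x": 0,"y": -230,"z": -200,"rx": 0,"ry": 0,"rz": 0,"fingers": -1},{"x": 0,"y": -290,"z": -200,"rx": 0,"ry": 0,"rz": 0,"fingers": -1},{"x": 0,"y": -290,"z": -200,"rx": 0,"ry": 0,"rz": 0,"fingers": -1},{"x": 0,"y": -290,"z": -200,"rx": 0,"ry": 0,"rz": 0,"fingers": -1}])

```text
time_s: 31.65
tool_pos: [0.6298, 0.0485, 0.2609]
tool_rot: [179.9, -0.1, 0.0]
force: [-0.2, 0.3, -0.1]
grip_width: 0.0871
grasp_force: 0.0
```

```bash
python3 - <<'E'
from cell import vision
import cv2
i=vision.read_camera("top")["image"][...,::-1]
cv2.imwrite("pics/end.png",cv2.resize(i[200:320,310:470],None,fx=5,fy=5,interpolation=cv2.INTER_CUBIC))
E
```

```text
(no output)
```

View pics/end.png

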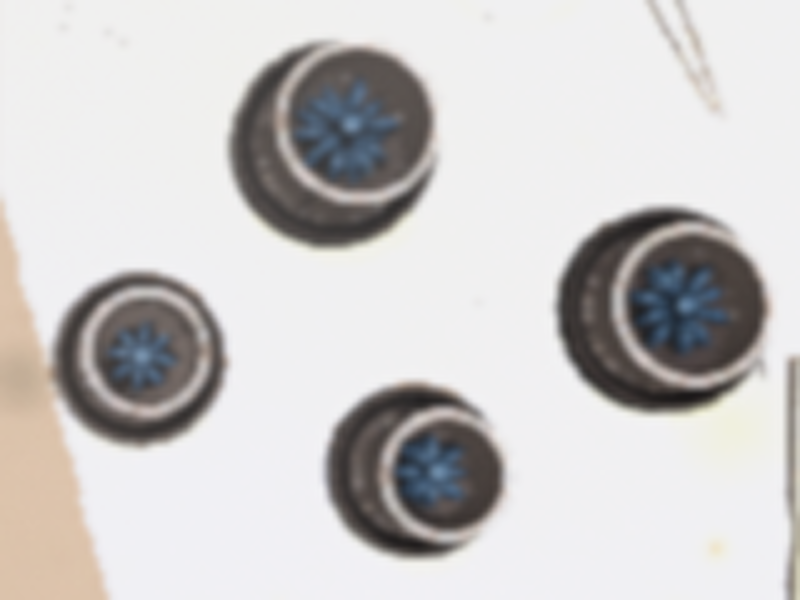

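All four flasks stand in their rims. Ring centres are about (356,123), (692,306), (145,353) and (444,475). I'll check these against a seated flask, then hand in.

```bash
python3 - <<'E'
from h import *
ok=True
for n,x,y,z,o in [("W1",.6301,-.2396,.083,(356,123)),("W2",.5634,-.3795,.058,(692,306)),("N1",.5382,-.1597,.058,(145,353)),("N2",.4947,-.2752,.083,(444,475))]:
    p=(proj([x,y,z])[0]-[310,200]+.5)*5-.5; e=np.hypot(*(p-o))/5/455*.9*1000; print(n,p.round(0),"off mm",e.round(1)); ok&=e<5
if ok:
    from cell import workorder; print(workorder.sign_off())
E
```

```text
W1 [355. 119.] off mm 1.6
W2 [695. 302.] off mm 2.0
N1 [144. 353.] off mm 0.5
N2 [445. 469.] off mm 2.2
the job is handed in; nothing more can be done
None
```

All four flasks are seated upright on their matching bases and released, each measured within about 2 mm of its base's axis in the final top view; the job was handed in at about 32 s without a verdict returned, and the jars were never touched.

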